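# Turn the condiment carousel to bring the squeeze bottle to the front

### The arm

A 6-joint arm with a two-finger parallel gripper is mounted at the origin on the work surface. World frame = base frame: x ahead of the robot, y to its left, z up, the work surface at z = 0. Lengths are in m, angles in rad, forces in N, time in s.
With the tool pointing down it reaches from about 0.15 to 0.775 m from the base axis. Payload 6.1 kg.
Tool frame: the origin (TCP) lies at the centre of the arm's flange, where the gripper is bolted on; the fingertips stand 173 mm ahead of it and the grasp point (between the pads) lies 155 mm ahead of it (tip_reach is the distance from the TCP to the fingertips, in m); z points along the fingers, y is the direction in which the jaws open and shut (so a half turn about z gives the same grasp; the last joint's range is limited). The gripper opens to 85 mm and grips with 20 to 120 N. Pads are 22 mm wide; open, the fingers measure 114 mm over their backs; the gripper's body (76 mm by 85 mm) begins 54 mm behind the grasp point. The pads swing forward as they close: fully open they stand 13 mm farther back than shut.
Start: joints at [1.183, 0.126, -0.04, 1.405, 0, 1.571], TCP at [0.199, 0.486, 0.405] pointing down, gripper open.
Joint ranges: [-2.72, 2.72], [-0.95, 1.95], [-1.27, 1.35], [-1.78, 2.02], [-1.46, 1.47], [-3.14, 3.14]. Speed limits (rad/s): [2.39, 2.39, 3.01, 3.14, 3.14, 3.14].

### API

Orientations are given as [roll, pitch, yaw] about the fixed x, y, z axes, in that order (R = Rz(yaw) Ry(pitch) Rx(roll)).
In Python, from workcell import state, capture, calibration, close_job, tip_reach gives the robot as it stands. The module is installed in compiled form; this text tells all that it offers.
- The arm moves only by the tool drive_tool, never from a script. Its argument "targets" is a list that holds one entry, the list of rows, each a list of 6 numbers: the shift along the tool's x, y, z in cm, then the turn, a rotation vector about the tool's x, y, z in degrees. A call has 1 to 20 rows; each row shifts and turns the commanded pose from where the row before left it, along the tool's axes as they then stand; what a row does not reach is not made up. A row lasts 1/12 s, in which the tool goes at most 41.7 mm and 7.16 degrees, less where a joint would pass 70% of its speed; a pose out of reach is approached as far as the arm can. A call with a gripper value outside its range is refused whole. "hand" is the closure, from -1 (fully open) to 1 (shut), so that 0 is half open, set as the call begins (left out, the last holds). The fingers move at their own pace and stop on an object; "grip_force" is the grip in N (left out, the last holds). Time passes only in rows, so rows that do not move let the fingers close. It gives the time, the measured TCP pose, the force and the opening at its end, in the units of the state.
- state(): the state, without advancing time (a new reading comes with each control period).
- capture(name): name is "scene" or "side" or "wrist"; returns (picture, depth): 420x560x3 uint8, red, green, blue; 420x560 float32, m along the optical axis (not along the pixel's ray), 0 where there is no reading.
- calibration(name): a dict with "fx", "fy", "cx", "cy" (pixels), "distortion" ([k1, k2, p1, p2, k3] as OpenCV has them; the pictures are not rectified), "rvec" (rotation vector, rad) and "tvec" (3), from world to camera coordinates, as OpenCV has them. Camera axes: x right, y down, z forward; pixel columns grow to the right and rows downward; lengths in m; the calibration is good to about 2 mm. A picture is of the moment at which its call begins: read the wrist's pose just before it. calibration takes no time and is no camera call; for the wrist camera it gives the pose at the moment of the call.
- close_job(): hands the job in, once; it reports no verdict.
The state is a dict: "time": time; "q": joint angles; "dq": joint speeds; "joint_efforts": joint torques, N m; "position": TCP position; "tool_rot": TCP orientation; "force": force on the tool from outside, world axes, zero at the start; "moment": the same for the moment, N m; "width": opening from 0.0 (shut) to 1.0 (fully open).
Only numpy, scipy, OpenCV 4.12 (cv2) and the standard library are available. Lean on these libraries where they do the work, as an engineer would, in place of code of your own. Each camera call takes 0.05 s, during which the arm holds its last target.

### The job

Spin the carousel by pushing one of the upright tabs on its rim until the squeeze bottle with the pointed nozzle stands at the front, squarely in line with the tongue that sticks out of the carousel's foot, and leave it at rest there. Push only: do not touch, lift or upset any of the four containers riding on it, and leave the things standing on the bench alone.

Things in the scene. Friction and masses are not known exactly. Their poses are not given: they have to be found in the camera images.
- carousel_base: Fixed black foot of the carousel: disc of radius 100 mm, 12 mm high, with a flat tongue (30 mm wide, 12 mm high) along its own -x axis that ends 190 mm from the turning axis and shows 65 mm beyond the deck. Its -x direction is the front; it points roughly at the robot's side (within 35 degrees of world -x). Origin: on the vertical turning axis at the bench surface, z up.
- turntable: Turning deck: aluminium disc, radius 125 mm, with a black rubber mat, top 45 mm above the bench. Origin: on the axis at its underside, 30 mm above the bench; z up. Turns both ways, over a full turn, with light friction (0.2 N m, 1 to 2 N at a tab); stays where left. Containers stand at 0, 90, 180, 270 degrees from its x axis; four equal tabs on the rim at 45, 135, 225, 315 degrees.
- tab0 (a point): Middle of the tab at 45 degrees, 132 mm from the axis, 72 mm above the bench. All four tabs are alike: upright radial aluminium blades 6 mm thick, from 110 to 155 mm from the axis, lower edge 39 mm and top 105 mm above the bench. A shut fingertip put beside the outer part of any tab and led in a circle round the axis pushes the deck round.
- squeeze_bottle: The container to bring to the front: white plastic squeeze bottle, 48 mm in diameter, 52 mm high to the shoulder, with a pointed conical nozzle, 85 mm high in all. Stands loose on the deck, its centre 65 mm from the turning axis, at any of the four places. Origin: centre of its underside, z up.
- lidded_jar: Glass jar with a flat steel lid, 52 mm in diameter, 70 mm high, loose on the deck, 65 mm from the axis. Not to be touched. Origin: centre of its underside, z up.
- tin: Plain steel tin, 52 mm in diameter, 62 mm high, loose on the deck, 65 mm from the axis. Not to be touched. Origin: centre of its underside, z up.
- ramekin: Open white ceramic dish, 58 mm in diameter, 40 mm high, loose on the deck, 65 mm from the axis. Not to be touched. Origin: centre of its underside, z up.
- food_can: Bystander on the bench to the left: food can with a paper band, 76 mm in diameter, 110 mm high. Origin: centre of its underside.
- carton: Bystander on the bench to the right: cardboard carton 90 x 120 mm, 70 mm high. Origin: centre of its underside.
- steel_bowl: Bystander on the bench to the right: steel bowl 120 mm across, 50 mm high. Origin: centre of its underside.
Mind the look-alikes: they are no part of the job. What is shaped like the squeeze_bottle but pink or red is not meant.

How it is judged:
By the outcome, as a careful person would: the job done as asked, in the order asked, and still so for the second after the job is handed in, with the robot touching nothing.
It also fails if it takes over 51 s, if anything falls off the work surface, if the arm or the gripper's body presses on something with over 40 N, if the wrist force passes 120 N, or if a joint passes its speed limit or range.

## Working session

There is one attempt and no reset: what is moved stays moved. The work goes in short steps, Python scripts to look and compute and a tool call to move; the robot and the scene stay as the last step left them, time stands still between calls to the robot, and variables do not carry over. Pictures are saved under pics/ and viewed, and the job is handed in when it is done.

Besides the shell and the picture viewer there is one more tool, called as name(argument=value, ...), one argument or row to a line, values as JSON. drive_tool: Moves the arm, as the interface text tells. Its arguments: {"type":"object","properties":{"targets":{"type":"array"},"hand":{"type":"number"},"grip_force":{"type":"number"}},"required":["targets"]}

```bash
mkdir -p pics
cat > h.py <<'E'
import numpy as np, cv2
from workcell import state,capture,calibration,close_job,tip_reach
def save(n,f):
    im,d=capture(n); cv2.imwrite(f'pics/{f}.png',im[:,:,::-1]); np.save(f'pics/{f}_d.npy',d)
    return im,d
def cam(n):
    c=calibration(n); K=np.array([[c['fx'],0,c['cx']],[0,c['fy'],c['cy']],[0,0,1.]])
    R=cv2.Rodrigues(np.array(c['rvec'],float))[0]; t=np.array(c['tvec'],float).reshape(3)
    return K,np.array(c['distortion'],float),R,t
def ray_plane(n,uv,z):
    K,D,R,t=cam(n); p=cv2.undistortPoints(np.array(uv,float).reshape(-1,1,2),K,D).reshape(-1,2)
    d=np.c_[p,np.ones(len(p))]@R; C=-R.T@t
    s=(z-C[2])/d[:,2]; return C+d*s[:,None]
def pts(n,d):
    K,D,R,t=cam(n); h,w=d.shape; v,u=np.mgrid[:h,:w]
    p=cv2.undistortPoints(np.stack([u,v],-1).reshape(-1,1,2).astype(float),K,D).reshape(-1,2)
    X=np.c_[p,np.ones(len(p))]*d.reshape(-1,1); return ((X-t)@R).reshape(h,w,3)
def proj(n,P):
    K,D,R,t=cam(n); return cv2.projectPoints(np.array(P,float).reshape(-1,1,3),cv2.Rodrigues(R)[0],t,K,D)[0].reshape(-1,2)
E
python3 - <<'E'
from h import *
print(state(),tip_reach)
for n in ('scene','side','wrist'):
    save(n,n+'0'); K,D,R,t=cam(n); print(n,-R.T@t)
E
```

```text
{'time': 0.0, 'q': array([ 1.18299461e+00,  1.26399314e-01, -4.05852324e-02,  1.40537777e+00,
       -5.20310492e-06,  1.57080199e+00]), 'dq': array([-0.00013189, -0.00016248, -0.00045355, -0.00223404,  0.0003101 ,
       -0.00014381]), 'joint_efforts': array([-4.34418489e-04, -4.35916007e+01,  3.52923810e+01,  1.72927184e-02,
        5.05411674e-05,  3.41644792e-06]), 'position': array([0.19848807, 0.48590809, 0.40392853]), 'tool_rot': array([-3.14002667e+00,  5.21197099e-06,  2.75378528e+00]), 'force': array([-0.4179968 ,  0.3417668 ,  0.43247215]), 'moment': array([-0.00063934,  0.01643872,  0.04372128]), 'width': 0.999231054757158} 0.1734
scene [1.52062326 0.06714075 0.8412765 ]
side [ 0.43783917 -1.22219304  0.87210839]
wrist [0.12370644 0.51711042 0.37339921]
```

View pics/scene0.png

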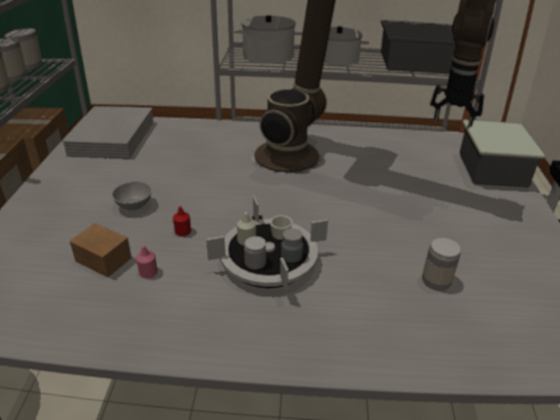

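View pics/side0.png

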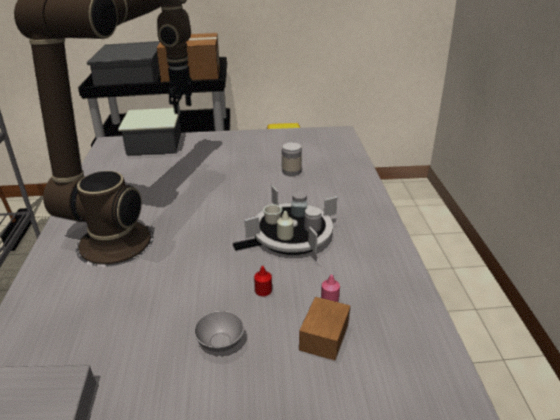

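View pics/wrist0.png

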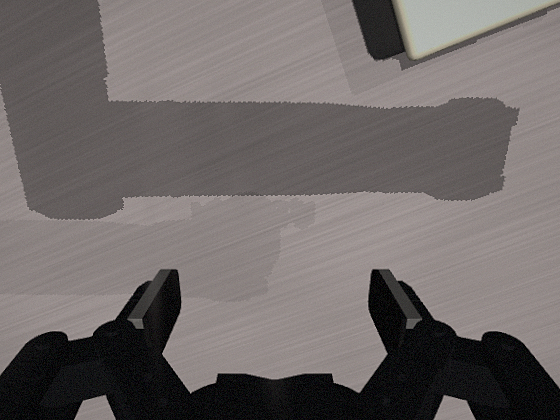

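The pictures show the carousel at scene (270,250) and side (292,225). What could be taken for the bottle: a white bottle on the deck (scene 246,229; side 285,226), a red one on the bench (scene 182,222) and a pink one (scene 147,262). By the description I choose the white one. The black tongue is at side (246,243). Next I take a close crop and measure.

Run:
```python
from h import *
a=cv2.imread('pics/scene0.png')[190:300,195:345]; b=cv2.imread('pics/side0.png')[180:270,225:350]
a=cv2.resize(a,(600,440),interpolation=cv2.INTER_CUBIC); b=cv2.resize(b,(600,432),interpolation=cv2.INTER_CUBIC)
cv2.imwrite('pics/crop_a.png',cv2.convertScaleAbs(a,alpha=1.5)); cv2.imwrite('pics/crop_b.png',cv2.convertScaleAbs(b,alpha=1.5))
for n in('scene','side'):
    d=np.load(f'pics/{n}0_d.npy'); P=pts(n,d)
    c=(250,268) if n=='scene' else (225,292)
    print(n,P[c])
    q=P[c[0]-70:c[0]+60,c[1]-80:c[1]+80].reshape(-1,3); q=q[np.isfinite(q).all(1)]
    print('bench z',np.median(q[:,2]))
    np.save(f'pics/{n}_q.npy',q)
    # rim top: z ~0.045
    m=(abs(q[:,2]-0.044)<0.006); r=q[m]; print(m.sum(), r[:,:2].min(0),r[:,:2].max(0))
    h=q[(q[:,2]>0.088)&(q[:,2]<.112)]; 
    print('high', np.round(h,3)[:80].tolist())
```

```text
scene [ 0.57037906 -0.0149949   0.04894252]
bench z 0.00474556630009977
2473 [ 0.41572236 -0.24274826] [0.70394616 0.13020049]
high [[0.414, -0.067, 0.108], [0.418, -0.069, 0.107], [0.421, -0.066, 0.109], [0.423, -0.069, 0.107], [0.426, -0.066, 0.109], [0.428, -0.063, 0.11], [0.418, -0.069, 0.101], [0.431, -0.065, 0.109], [0.428, -0.063, 0.107], [0.422, -0.069, 0.1], [0.43, -0.065, 0.105], [0.433, -0.062, 0.108], [0.438, -0.059, 0.111], [0.422, -0.069, 0.096], [0.431, -0.065, 0.103], [0.438, -0.062, 0.108], [0.44, -0.059, 0.109], [0.42, -0.069, 0.092], [0.432, -0.065, 0.1], [0.444, -0.061, 0.108], [0.447, -0.058, 0.111], [0.445, -0.055, 0.11], [0.422, -0.069, 0.09], [0.436, -0.065, 0.099], [0.446, -0.061, 0.107], [0.443, -0.058, 0.105], [0.45, -0.055, 0.11], [0.429, -0.065, 0.092], [0.444, -0.061, 0.102], [0.448, -0.058, 0.105], [0.452, -0.055, 0.108], [0.45, -0.052, 0.107], [0.431, -0.065, 0.09], [0.438, -0.062, 0.095], [0.454, -0.057, 0.106], [0.458, -0.054, 0.109], [0.455, -0.052, 0.107], [0.441, -0.061, 0.094], [0.452, -0.057, 0.101], [0.456, -0.054, 0.105], [0.454, -0.052, 0.103
[... 2147 characters left out ...]
.524, 0.089, 0.106], [0.512, 0.111, 0.09], [0.515, 0.108, 0.092], [0.518, 0.104, 0.094], [0.521, 0.096, 0.098], [0.524, 0.087, 0.104], [0.515, 0.102, 0.091], [0.518, 0.099, 0.093], [0.521, 0.095, 0.095], [0.524, 0.093, 0.096], [0.518, 0.099, 0.089], [0.521, 0.09, 0.094], [0.524, 0.088, 0.095], [0.521, 0.093, 0.089], [0.699, 0.038, 0.109], [0.702, 0.04, 0.107], [0.704, 0.033, 0.111], [0.57, 0.037, 0.112], [0.607, 0.036, 0.111], [0.61, 0.035, 0.111], [0.686, 0.035, 0.107], [0.688, 0.029, 0.11], [0.691, 0.032, 0.109], [0.694, 0.029, 0.11], [0.698, 0.035, 0.107], [0.702, 0.036, 0.106], [0.704, 0.032, 0.108], [0.567, 0.04, 0.107], [0.57, 0.033, 0.111], [0.604, 0.034, 0.109], [0.607, 0.031, 0.11]]
```

View pics/crop_a.png

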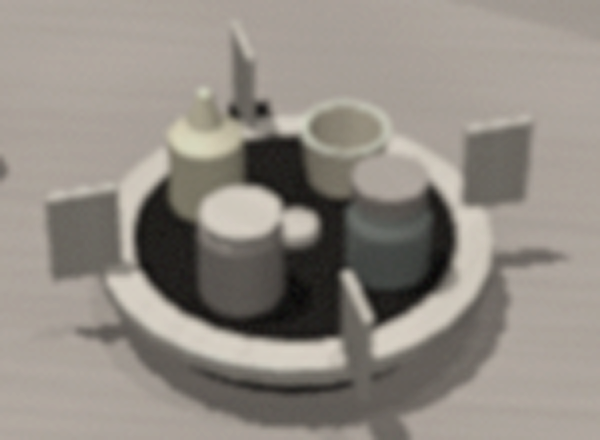

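View pics/crop_b.png

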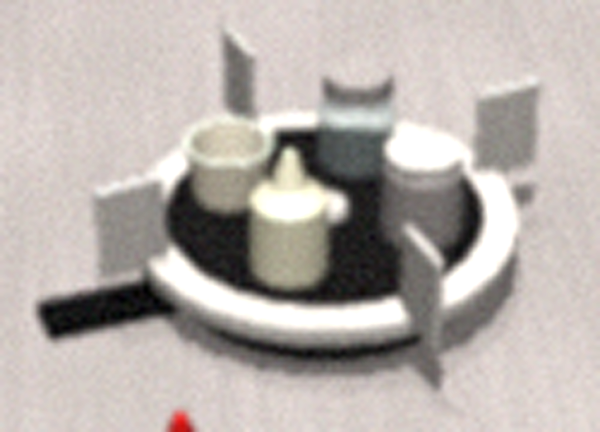

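Run:
```python
from h import *
A=np.array([[236,22],[45,197],[370,320],[532,120],[252,62],[118,185],[345,272],[465,127]])/4+[195,190]
B=np.array([[225,30],[95,190],[440,263],[538,80],[252,60],[160,178],[405,225],[478,97]])/4.8+[225,180]
# order A: back(-x), left(-y), front(+x), right(+y); B: back(+y), left(-x), front(-y), right(+x)
B=B[[1,2,3,0,5,6,7,4]]
for n,u in(('scene',A),('side',B)):
    p=ray_plane(n,u,.105)[:,:2]; c=p[:4].mean(0); print(n,np.round(p,4).tolist(),'c',c,p[4:].mean(0))
    for k in (0,4):
        v=p[k:k+4]-c; print(np.round(np.linalg.norm(v,axis=1),4),np.round(np.degrees(np.arctan2(v[:,1],v[:,0])),1))
# tongue
T=np.array([[38,308],[50,338],[150,283],[170,315]])/4.8+[225,180]
print('tongue',np.round(ray_plane('side',T,.012),4).tolist())
# nozzle tip, z=.130
print(ray_plane('side',np.array([[290,150]])/4.8+[225,180],.128),ray_plane('scene',np.array([[204,92]])/4+[195,190],.128))
```

```text
scene [[0.4127, -0.0671], [0.6115, -0.1593], [0.7025, 0.0399], [0.5063, 0.131], [0.4589, -0.0514], [0.5959, -0.1178], [0.6632, 0.0234], [0.5177, 0.0889]] c [ 0.5582696  -0.01389517] [ 0.55893377 -0.01423171]
[0.155  0.1549 0.154  0.154 ] [-159.9  -69.9   20.4  109.7]
[0.1062 0.1105 0.1114 0.1105] [-159.3  -70.1   19.5  111.5]
side [[0.4187, -0.0657], [0.6164, -0.1592], [0.7089, 0.0387], [0.5097, 0.1226], [0.4586, -0.0559], [0.6012, -0.1191], [0.6666, 0.021], [0.525, 0.0809]] c [ 0.56341329 -0.01591353] [ 0.56285564 -0.01826812]
[0.153  0.1528 0.1554 0.1486] [-161.   -69.7   20.6  111.2]
[0.1122 0.1099 0.1096 0.1042] [-159.1  -69.9   19.7  111.6]
tongue [[0.3783, -0.0573, 0.012], [0.3859, -0.0892, 0.012], [0.45, -0.0363, 0.012], [0.4613, -0.0716, 0.012]]
[[ 0.53743795 -0.06703743  0.128     ]] [[ 0.52748975 -0.0738648   0.128     ]]
```

Run:
```python
from h import *
for n in('scene','side','wrist'):
    K,D,R,t=cam(n); print(n,K[0,0],K[1,1],K[0,2],K[1,2],np.round(R,3).tolist())
im=cv2.imread('pics/side0.png'); 
sub=im[232:256,228:262].max(2); 
m=np.zeros(im.shape[:2],np.uint8); m[228:258,226:258]=(im[228:258,226:258].max(2)<60)
k,l,s,c=cv2.connectedComponentsWithStats(m); i=1+np.argmax(s[1:,4]); print(s[i])
cn=cv2.findContours((l==i).astype(np.uint8),0,2)[0][0]
w=ray_plane('side',cn.reshape(-1,2),.012)[:,:2].astype(np.float32)
print(np.round(w,3).tolist()); r=cv2.minAreaRect(w*1000); print(r)
s=state(); y=s['tool_rot'][2]; 
tgt=np.array([.503,-.114]); d=tgt-s['position'][:2]
print('tool shift', d@[np.cos(y),np.sin(y)], d@[np.sin(y),-np.cos(y)])
```

```text
scene 495.5237939273257 495.5237939273257 278.2544237792444 211.70960556051367 [[-0.072, 0.997, 0.015], [0.575, 0.054, -0.816], [-0.815, -0.05, -0.578]]
side 475.46641152488854 475.46641152488854 269.7546122893783 218.92599875527713 [[0.998, -0.059, -0.019], [-0.048, -0.552, -0.833], [0.039, 0.832, -0.553]]
wrist 330.51718342855503 330.51718342855503 274.26852003847904 206.51421996302764 [[0.379, 0.925, -0.001], [0.878, -0.36, 0.315], [0.291, -0.12, -0.949]]
[233 238  25  12 183]
[[0.44600000977516174, -0.03099999949336052], [0.4429999887943268, -0.035999998450279236], [0.4339999854564667, -0.03500000014901161], [0.4309999942779541, -0.03999999910593033], [0.4180000126361847, -0.039000000804662704], [0.41499999165534973, -0.04399999976158142], [0.40299999713897705, -0.0430000014603138], [0.4000000059604645, -0.04800000041723251], [0.39399999380111694, -0.04699999839067459], [0.39100000262260437, -0.052000001072883606], [0.38199999928474426, -0.052000001072883606], [0.3790000081062317, -0.0560000017285347], [0.3790000081062317, -0.06199999898672104], [0.38199999928474426, -0.06700000166893005], [0.38199999928474426, -0.07199999690055847], [0.38499999046325684, -0.07699999958276749], [0.38499999046325684, -0.0820000022649765], [0.4000000059604645, -0.08299999684095383], [0.40299999713897705, -0.07900000363588333], [0.41200000047683716, -0.07900000363588333], [0.41499999165534973, -0.07500000298023224], [0.4269999861717224, -0.07599999755620956], [0.4300000071525574, -0.07100000232458115], [0.44200000166893005, -0.07199999690055847], [0.4449999928474426, -0.06700000166893005], [0.45100000500679016, -0.06800000369548798], [0.4519999921321869, -0.041999999433755875]]
((417.2854309082031, -58.8939208984375), (76.10091400146484, 38.22504806518555), 15.550978660583496)
tool shift -0.5087543170152508 -0.4401976030045298
```

drive_tool(
  targets=[
    [[-2.41,-2.09,0,0,0,0],[-2.41,-2.09,0,0,0,0],[-2.41,-2.09,0,0,0,0],[-2.41,-2.09,0,0,0,0],[-2.41,-2.09,0,0,0,0],[-2.41,-2.09,0,0,0,0],[-2.41,-2.09,0,0,0,0],[-2.41,-2.09,0,0,0,0],[-2.41,-2.09,0,0,0,0],[-2.41,-2.09,0,0,0,0],[-2.41,-2.09,0,0,0,0],[-2.41,-2.09,0,0,0,0],[-2.41,-2.09,0,0,0,0],[-2.41,-2.09,0,0,0,0],[-2.41,-2.09,0,0,0,0],[-2.41,-2.09,0,0,0,0],[-2.41,-2.09,0,0,0,0],[-2.41,-2.09,0,0,0,0],[-2.41,-2.09,0,0,0,0],[-2.41,-2.09,0,0,0,0]],
  ],
  hand=1,
  grip_force=30,
)

```text
time: 1.82
position: [0.487, -0.0849, 0.4045]
tool_rot: [3.142, -0.0, 2.753]
force: [0.1, 1.0, -0.4]
width: 0.001
```

drive_tool(
  targets=[
    [[0,0,0,0,0,6],[0,0,0,0,0,6],[0,0,0,0,0,6],[0,0,0,0,0,6],[0,0,0,0,0,6],[0,0,0,0,0,6],[0,0,0,0,0,0],[0,0,0,0,0,0],[0,0,0,0,0,0]],
  ],
)

```text
time: 2.57
position: [0.4866, -0.0832, 0.4046]
tool_rot: [-3.141, -0.0, 2.128]
force: [-0.2, -0.1, -0.6]
width: 0.001
```

Run:
```python
from h import *
s=state(); print(s['time'],s['position'],s['tool_rot'],s['width'])
import pickle
K=cam('wrist'); pickle.dump(K,open('pics/w1cam.pkl','wb'))
im,d=save('wrist','wrist1')
P=pts('wrist',d); print(P[60,60],P[200,280])
```

```text
2.5667 [ 0.48662566 -0.08320575  0.40455447] [-3.14137818e+00 -1.84362086e-04  2.12806760e+00] 0.0012517198348754568
[ 0.23019831 -0.09965023  0.00049955] [ 0.50276781 -0.09697718  0.04538577]
```

View pics/wrist1.png

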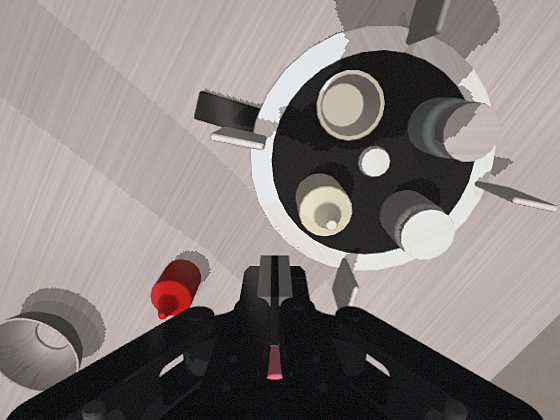

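Run:
```python
from h import *
a=cv2.imread('pics/wrist1.png'); 
b=np.hstack([cv2.resize(a[80:160,185:285],(500,400),interpolation=cv2.INTER_CUBIC),]); cv2.imwrite('pics/t1.png',cv2.convertScaleAbs(b,alpha=1.5))
g=a.max(2); m=(g<45).astype(np.uint8); m[255:]=0; m[:,:262]=0
k,l,s,c=cv2.connectedComponentsWithStats(m); i=1+np.argmax(s[1:,4]); print(s[i])
hull=cv2.convexHull(cv2.findContours((l==i).astype(np.uint8),0,2)[0][0]).reshape(-1,2)
w=ray_plane('wrist',hull,.045)[:,:2]
from scipy.optimize import least_squares
f=least_squares(lambda p:np.linalg.norm(w-p[:2],axis=1)-p[2],[.56,-.015,.1],loss='soft_l1',f_scale=.001); print(f.x,np.round(f.fun*1000,1))
print('hub',ray_plane('wrist',[[374,162]],.057),'tip',ray_plane('wrist',[[332,224]],.128))
c=f.x[:2]
print('tongue at 12', np.round(ray_plane('wrist',[[203,91],[196,118]],.012),4))
```

```text
[  272    50   202   203 16536]
[ 0.56079047 -0.01252326  0.10226819] [ 0.4  0.2 -0.1  0.   0.  -0.2  0.4  0.1  0.2 -0.3 -0.4  0.2  0.2  0.3
 -0.  -0.1 -0.1 -0.2 -0.3 -0.2 -0.6  0.1  0.1  0.4  0.3  0.   0.2  0.2
 -0.1  0.2 -0.   0.4 -0.1 -0.  -0.1 -0.1 -0.1 -0.1  0.1 -0.2  0.  -0.1
 -0.1 -0.1  0.  -0.  -0.1  0.1 -0.3 -0.1 -0.3  0.2 -0.   0.4]
hub [[ 0.55766957 -0.01318586  0.057     ]] tip [[ 0.53394054 -0.07116521  0.128     ]]
tongue at 12 [[ 0.3776 -0.0472  0.012 ]
 [ 0.3842 -0.0752  0.012 ]]
```

View pics/t1.png

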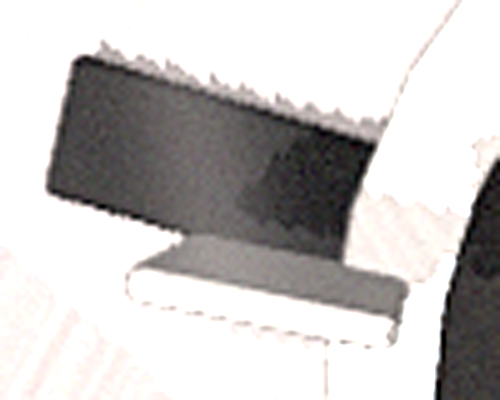

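Run:
```python
from h import *
ax=np.array([.5608,-.0125])
def ang(v): return np.degrees(np.arctan2(v[...,1],v[...,0]))
u=np.array([[82,57],[48,190],[385,135],[180,232]])/5+[185,80]
p=ray_plane('wrist',u,.012)[:,:2]; print(np.round(p,4).tolist(),'width',np.linalg.norm(p[0]-p[1]))
print('end mid',ang(p[:2].mean(0)-ax),np.linalg.norm(p[:2].mean(0)-ax),'edges',ang(p[0]-p[2]),ang(p[1]-p[3]),'endnormal',ang(p[1]-p[0])-90)
# tab tops
t=np.array([[212,137],[264,147],[554,208],[480,185],[355,303],[340,295]])
q=ray_plane('wrist',t,.105)[:,:2]-ax; print(np.round(np.linalg.norm(q,axis=1),4),np.round(ang(q),1))
```

```text
[[0.3764, -0.0484], [0.3829, -0.076], [0.4382, -0.0287], [0.4112, -0.0689]] width 0.02835359456249562
end mid -164.65216340630295 0.18782520659898536 edges -162.28116883750093 -165.85944880787858 endnormal -166.6379905425713
[0.1529 0.1104 0.1503 0.0759 0.1276 0.1226] [-159.6 -159.8   20.3   24.8  -68.4  -76.1]
```

The tongue points at about -164.6 deg (end middle at r = 188 mm, as it should be). The bottle is at about -114.7 deg, and the near tab at -159.7 deg (r = 153 mm). So the deck must turn about -50 deg, by pushing the near tab toward +y. The axis is at (0.561, -0.0125).

drive_tool(
  targets=[
    [[0.45,-1.17,0,0,0,-1],[0.45,-1.17,0,0,0,0],[0.45,-1.17,0,0,0,0],[0.45,-1.17,0,0,0,0],[0,0,1.5,0,0,0],[0,0,1.5,0,0,0],[0,0,1.5,0,0,0],[0,0,1.5,0,0,0],[0,0,1.5,0,0,0],[0,0,1.5,0,0,0],[0,0,1.5,0,0,0],[0,0,1.5,0,0,0],[0,0,1.5,0,0,0],[0,0,1.5,0,0,0],[0,0,0.9,0,0,0],[0,0,0,0,0,0],[0,0,0,0,0,0]],
  ],
)

```text
time: 4.03
position: [0.4371, -0.0933, 0.2459]
tool_rot: [-3.141, -0.0, 2.143]
force: [0.3, 0.1, -0.6]
width: -0.002
```

Run:
```python
from h import *
s=state(); p=s['position'][:2]-[.5608,-.0125]; print(s['time'],s['position'],np.degrees(s['tool_rot']),s['force'],'phi',np.degrees(np.arctan2(p[1],p[0])),np.hypot(*p))
for n in('scene','side'):save(n,n+'2')
a=cv2.imread('pics/scene2.png')[150:300,180:360]; b=cv2.imread('pics/side2.png')[140:290,200:380]
cv2.imwrite('pics/c2.png',cv2.convertScaleAbs(np.hstack([cv2.resize(x,(400,333),interpolation=cv2.INTER_CUBIC) for x in(a,b)]),alpha=1.5))
```

```text
4.0333 [ 0.43706602 -0.09330631  0.24585644] [-1.79983685e+02 -1.68366360e-02  1.22770604e+02] [ 0.31715686  0.07261026 -0.56930481] phi -146.85285752356643 0.1477828027584845
```

View pics/c2.png

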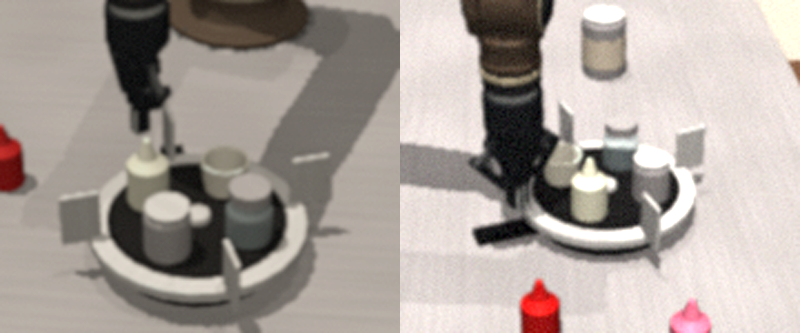

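drive_tool(
  targets=[
    [[0.31,0.003,0,0,0,1.2],[0.31,0.003,0,0,0,1.2],[0.31,0.003,0,0,0,1.2],[0.31,0.003,0,0,0,1.2],[0.31,0.003,0,0,0,1.2],[0.31,0.003,0,0,0,1.2],[0.31,0.003,0,0,0,1.2],[0.31,0.003,0,0,0,1.2],[0.31,0.003,0,0,0,1.2],[0.31,0.003,0,0,0,1.2],[0.31,0.003,0,0,0,1.2],[0.31,0.003,0,0,0,1.2],[0.31,0.003,0,0,0,1.2],[0.31,0.003,0,0,0,1.2],[0.31,0.003,0,0,0,1.2],[0.31,0.003,0,0,0,1.2],[0.31,0.003,0,0,0,1.2],[0.31,0.003,0,0,0,1.2],[0.31,0.003,0,0,0,1.2],[0.31,0.003,0,0,0,1.2]],
  ],
)

```text
time: 5.8
position: [0.416, -0.0358, 0.2468]
tool_rot: [3.14, 0.001, 1.723]
force: [0.1, -1.6, -0.8]
width: -0.002
```

```bash
cat > chk.py <<'E'
from h import *
import sys
t=sys.argv[1]
s=state(); p=s['position'][:2]-[.5608,-.0125]; print(s['time'],s['position'],np.degrees(s['tool_rot']),s['force'],'phi',np.degrees(np.arctan2(p[1],p[0])),np.hypot(*p))
for n in('scene','side'):save(n,n+t)
a=cv2.imread(f'pics/scene{t}.png')[190:300,195:345]; b=cv2.imread(f'pics/side{t}.png')[180:290,225:375]
cv2.imwrite(f'pics/c{t}.png',cv2.convertScaleAbs(np.vstack([cv2.resize(x,(409,300),interpolation=cv2.INTER_CUBIC) for x in(a,b)]),alpha=1.5))
E
python3 chk.py 3
```

```text
5.8 [ 0.41596859 -0.03579683  0.24681822] [1.7990722e+02 7.5361275e-02 9.8711841e+01] [ 0.09864226 -1.55778117 -0.77795861] phi -170.86197457617857 0.1466931478546464
```

View pics/c3.png

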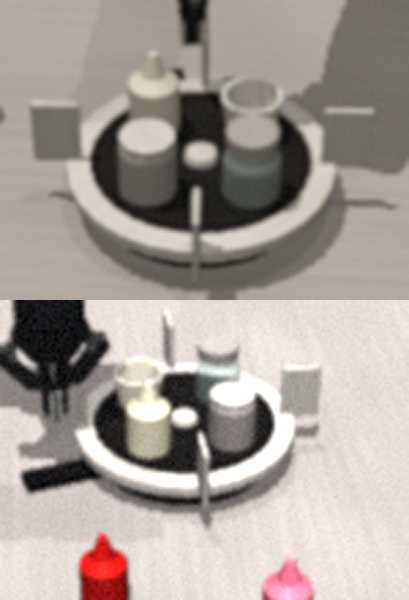

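drive_tool(
  targets=[
    [[0.31,0.003,0,0,0,1.2],[0.31,0.003,0,0,0,1.2],[0.31,0.003,0,0,0,1.2],[0.31,0.003,0,0,0,1.2],[0.31,0.003,0,0,0,1.2],[0.31,0.003,0,0,0,1.2],[0.31,0.003,0,0,0,1.2],[0.31,0.003,0,0,0,1.2],[0.31,0.003,0,0,0,1.2],[0.31,0.003,0,0,0,1.2],[0.31,0.003,0,0,0,1.2],[0.31,0.003,0,0,0,1.2],[0.31,0.003,0,0,0,1.2],[0.31,0.003,0,0,0,1.2],[0.31,0.003,0,0,0,1.2],[0.31,0.003,0,0,0,1.2],[0.31,0.003,0,0,0,1.2],[0.31,0.003,0,0,0,1.2],[0.31,0.003,0,0,0,1.2],[0,0,0,0,0,0]],
  ],
)

```text
time: 7.57
position: [0.4187, 0.0229, 0.2464]
tool_rot: [3.14, -0.001, 1.327]
force: [0.4, 0.3, 0.0]
width: -0.001
```

```bash
python3 chk.py 4
python3 - <<'E'
import cv2
a=cv2.imread('pics/scene4.png')[190:300,195:345]; b=cv2.imread('pics/side4.png')[180:270,225:350]
cv2.imwrite('pics/ca4.png',cv2.convertScaleAbs(cv2.resize(a,(600,440),interpolation=2),alpha=1.5)); cv2.imwrite('pics/cb4.png',cv2.convertScaleAbs(cv2.resize(b,(600,432),interpolation=2),alpha=1.5))
E
```

```text
7.5667 [0.41872777 0.02292657 0.24643621] [ 1.79920830e+02 -3.14875802e-02  7.60077921e+01] [0.44585965 0.31138122 0.00814363] phi 165.99848902768707 0.14642254089902748
```

View pics/ca4.png

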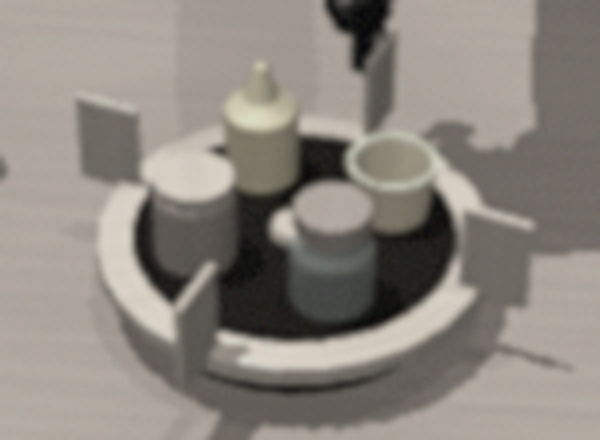

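View pics/cb4.png

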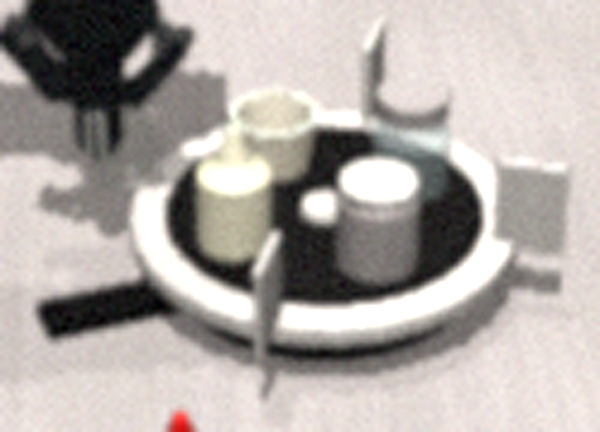

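Run:
```python
from h import *
ax=np.array([.5608,-.0125])
A=np.array([[78,95],[138,118],[532,226],[467,205],[180,315],[213,264]])/4+[195,190]
B=np.array([[568,163],[497,158],[258,280],[276,232],[380,22],[368,55]])/4.8+[225,180]
for n,u in(('scene',A),('side',B)):
    p=ray_plane(n,u,.105)[:,:2]-ax
    print(n,np.round(np.linalg.norm(p,axis=1),3),np.round(np.degrees(np.arctan2(p[:,1],p[:,0])),1))
# nozzle tip
for n,u in(('scene',np.array([[262,64]])/4+[195,190]),('side',np.array([[234,128]])/4.8+[225,180])):
    p=ray_plane(n,u,.128)[:,:2]-ax; print(n,np.linalg.norm(p),np.degrees(np.arctan2(p[:,1],p[:,0])))
```

```text
scene [0.155 0.109 0.152 0.11  0.156 0.11 ] [-110.5 -107.9   70.2   71.4  -19.7  -21.2]
side [0.157 0.113 0.162 0.113 0.147 0.102] [ -18.1  -20.2 -108.1 -108.7   68.2   66. ]
scene 0.07294980015775533 [-156.86483419]
side 0.06145945906103649 [-154.30784277]
```

drive_tool(
  targets=[
    [[0.31,0.003,0,0,0,1.2],[0.31,0.003,0,0,0,1.2],[0.31,0.003,0,0,0,1.2],[0.31,0.003,0,0,0,1.2],[0.31,0.003,0,0,0,1.2],[0.31,0.003,0,0,0,1.2],[0.31,0.003,0,0,0,1.2],[0.16,0.001,0,0,0,0.6],[0.16,0.001,0,0,0,0.6],[0,0,0,0,0,0],[0,0,0,0,0,0],[0,0,0,0,0,0]],
  ],
)

```text
time: 8.67
position: [0.4262, 0.0463, 0.2456]
tool_rot: [-3.141, -0.0, 1.159]
force: [-0.1, -0.4, 0.1]
width: 0.006
```

Run:
```python
from h import *
s=state(); p=s['position'][:2]-[.5608,-.0125]; print(s['time'],s['position'],np.degrees(s['tool_rot']),s['force'],'phi',np.degrees(np.arctan2(p[1],p[0])),np.hypot(*p))
```

```text
8.6667 [0.42621691 0.0462988  0.24563881] [-1.79983364e+02 -1.44619047e-02  6.64045253e+01] [-0.10042711 -0.35541389  0.08621606] phi 156.39968006216986 0.14686697578861294
```

drive_tool(
  targets=[
    [[-0.5,0,0,0,0,0],[-0.75,0,0,0,0,0],[-0.75,0,0,0,0,0],[0,0,-2,0,0,0],[0,0,-3,0,0,0],[0,0,-3,0,0,0],[0,0,-3,0,0,0],[0,0,-3,0,0,0],[0,0,-2,0,0,0],[-1.85,2.69,0,0,0,0],[-1.85,2.69,0,0,0,0],[-1.85,2.69,0,0,0,0],[-1.85,2.69,0,0,0,0]],
  ],
)

```text
time: 9.75
position: [0.4872, -0.0848, 0.4061]
tool_rot: [3.141, -0.0, 1.159]
force: [0.1, 0.2, 0.5]
width: -0.001
```

drive_tool(
  targets=[
    [[0,0,0,0,0,-7],[0,0,0,0,0,-7],[0,0,0,0,0,-7],[0,0,0,0,0,-7],[0,0,0,0,0,-7],[0,0,0,0,0,-7],[0,0,0,0,0,-7],[0,0,0,0,0,-7],[0,0,0,0,0,0],[0,0,0,0,0,0],[0,0,0,0,0,0]],
  ],
)

```text
time: 10.67
position: [0.4869, -0.0833, 0.4057]
tool_rot: [-3.142, -0.0, 2.132]
force: [0.0, 0.5, -0.1]
width: -0.0
```

Run:
```python
from h import *
s=state(); print(s['time'],s['position'],s['tool_rot'])
save('wrist','wrist5')
a=cv2.imread('pics/wrist5.png'); cv2.imwrite('pics/w5z.png',cv2.convertScaleAbs(cv2.resize(a[60:250,180:460],(800,543),interpolation=2),alpha=1.3))
g=a.max(2); m=(g<45).astype(np.uint8); m[255:]=0; m[:,:262]=0
k,l,s,c=cv2.connectedComponentsWithStats(m); i=1+np.argmax(s[1:,4]); print(s[i])
hull=cv2.convexHull(cv2.findContours((l==i).astype(np.uint8),0,2)[0][0]).reshape(-1,2)
w=ray_plane('wrist',hull,.045)[:,:2]
from scipy.optimize import least_squares
f=least_squares(lambda p:np.linalg.norm(w-p[:2],axis=1)-p[2],[.56,-.015,.1],loss='soft_l1',f_scale=.001); print(f.x,abs(f.fun*1000).max())
```

```text
10.6667 [ 0.48694107 -0.08329341  0.40570996] [-3.14152307e+00 -1.90570304e-06  2.13248154e+00]
[  272    51   202   198 16434]
[ 0.56063529 -0.01237999  0.10225174] 0.4281392627948494
```

View pics/wrist5.png

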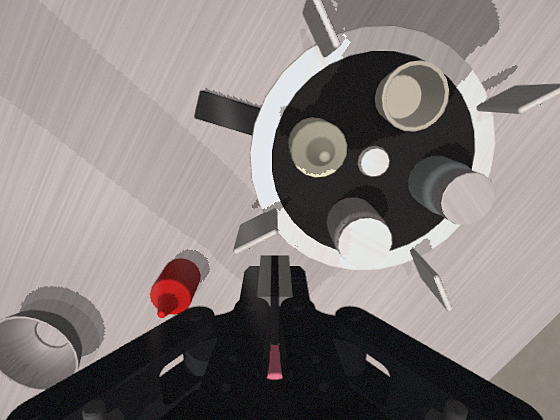

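View pics/w5z.png

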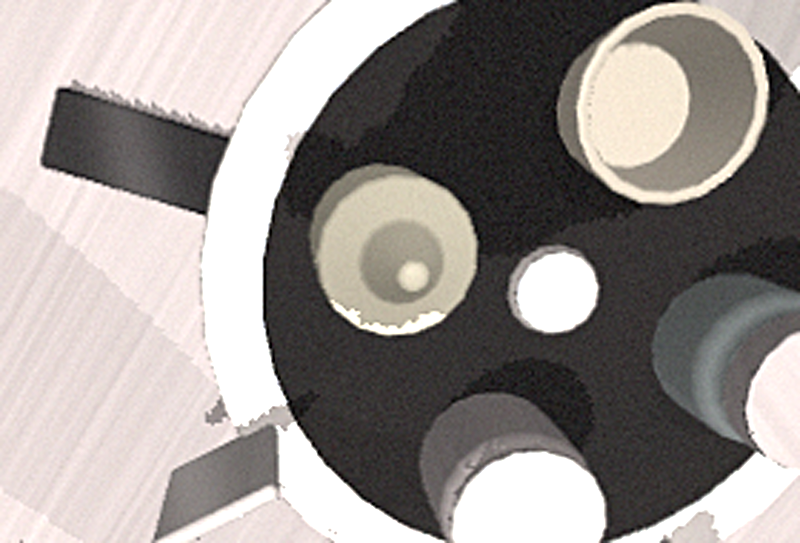

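Run:
```python
from h import *
ax=np.array([.5607,-.0124])
def ang(v): return np.round(np.degrees(np.arctan2(v[...,1],v[...,0])),2)
S=2.857;O=[180,60]
u=np.array([[62,87],[42,165],[228,132],[207,213]])/S+O
p=ray_plane('wrist',u,.012)[:,:2]
print('end',ang(p[:2].mean(0)-ax),np.linalg.norm(p[:2].mean(0)-ax),'w',np.linalg.norm(p[0]-p[1]),np.linalg.norm(p[2]-p[3]),'edges',ang(p[0]-p[2]),ang(p[1]-p[3]),'mid2',ang(p[2:].mean(0)-ax))
# subpixel edges from gray: fit lines on tongue mask
a=cv2.imread('pics/wrist5.png'); g=a.max(2)
m=np.zeros_like(g); m[80:140,190:258]=(g[80:140,190:258]<75); k,l,s,c=cv2.connectedComponentsWithStats(m); i=1+np.argmax(s[1:,4])
ys,xs=np.where(l==i); print(s[i])
mid=[]; E1=[];E2=[]
for x in range(206,246):
    c=ys[xs==x]; E1.append((x,c.min()-.5));E2.append((x,c.max()+.5))
for E in(E1,E2):
    w=ray_plane('wrist',E,.012)[:,:2]; vx,vy,x0,y0=cv2.fitLine(w.astype(np.float32),cv2.DIST_HUBER,0,.01,.01).ravel()
    n=np.array([-vy,vx])*np.sign(vx); d=(ax-[x0,y0])@n; print('edge',ang(-np.array([vx,vy])*np.sign(vx)),'axis dist',d)
t=ray_plane('wrist',np.array([[414,277]])/S+O,.128)[:,:2]-ax; print('nozzle',np.linalg.norm(t),ang(t))
b=ray_plane('wrist',np.array([[396,256]])/S+O,.096)[:,:2]-ax; print('shoulder',np.linalg.norm(b),ang(b))
q=ray_plane('wrist',[[237,250],[278,230],[447,309],[414,252],[308,0],[338,50],[558,87],[481,105]],.105)[:,:2]-ax; print('tabs',np.round(np.linalg.norm(q,axis=1),3),ang(q))
```

```text
end -164.58 0.18776349538008633 w 0.029166128197197574 0.030643391427712458 edges -162.67 -164.05 mid2 -165.19
[ 195   91   63   44 1485]
edge -164.56 axis dist -0.01500868537065159
edge -164.39 axis dist 0.014062017981150574
nozzle 0.06417836728862703 [-164.22]
shoulder 0.06500899289442477 [-164.65]
tabs [0.15  0.109 0.151 0.077 0.149 0.108 0.144 0.086] [-120.11 -120.15  -30.66  -37.07  152.54  150.77   61.71   73.16]
```

The wrist view at rest agrees. The tongue is at -164.5 deg (both edges 14–15 mm either side of the axis). The bottle is at -164.2 deg by the nozzle and -164.65 deg by the shoulder. All four containers are upright and the arm is clear, so I hand in.

```bash
python3 -c "
from h import *
print(close_job(), state()['time'])"
```

```text
the job is handed in; nothing more can be done
the job is handed in; nothing more can be done
```

The white squeeze bottle now stands at the front, in line with the tongue to within about half a degree, and the job is handed in. I pushed the near tab with the shut fingertip about 50° round the axis, clockwise seen from above. Then I backed off and raised the arm clear.

- **Alignment:** in the last wrist picture the tongue points at -164.5°. The bottle is at -164.2° by its nozzle and -164.65° by its shoulder, 64–65 mm from the axis. One tab edge suggests the deck itself is at -165.1°, a disagreement of about 0.6°.
- **Rougher readings:** partway through, the scene and side pictures differed by 2–3° on the nozzle. A first reading of the tongue from the side picture gave -161.8°. I relied on the closer wrist view, where the fits agreed better.
- **Other checks:** all four containers were upright, and the arm never went near the things on the bench. The highest force I read was about 2 N. The last reading before hand-in was 10.7 s. I did not take a second picture to confirm the deck stayed still, but the fingertip had been off it for about 2 s when the last one was taken.

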